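# Walk the bench power supply home and close its retainer

### The job

Slide the heavy blue power supply across the bench into its grey bay, walking it in with short gentle pushes, left and right by turns, on the two black plastic guards at its front corners, keeping it nearly straight, flat on the bench and never touching the panel between the guards. When it is square and fully home against the stop bar at the back of the bay, swing the yellow retaining arm shut across its left front guard. Leave the tape measure and the screwdrivers where they are.

Things in the scene. Friction and masses are not known exactly. Their poses are not given: they have to be found in the camera images.
- supply: Bench power supply, loose blue metal box, about 2 kg (varies; sliding takes 7 to 17 N), 85 deep (x) x 190 wide (y) x 70 mm high. Origin: centre of underside; +x to its flat back (x = 42.5 mm), front with panel at x = -42.5. Too wide to grasp. Never press it with over 40 N, turn it over 20 degrees (0.35 rad) out of line with the bay, lift it (10 mm) or tip it (7 degrees).
- guard_left (a point): Middle of the flat front face of the left (+y) slick black plastic front corner guard of the supply, 45 mm above the bench, at x = -42.5, y = 80 mm in the supply's frame. The guard is an upright block 30 mm wide, 2 to 70 mm high. The two front guards are the only places to push; pushing this one turns the supply clockwise seen from above.
- guard_right (a point): The same point of the right (-y) front guard, at x = -42.5, y = -80 mm in the supply's frame. Pushing it turns the supply counter-clockwise seen from above.
- panel: The supply's delicate white front panel with display, knobs and terminals (its origin is the supply's), between the front guards, y = -63 to 63 mm, set back: its face is at x = -34 mm, its knobs reach x = -41 mm in the supply's frame. Must not be pressed by hand or fingers.
- bay: Grey docking bay fixed to the bench, 34 mm high, no floor, open to the front. Origin: on the bench, at the middle of its back plate's front face; +x into the bay (away from the robot), +y left. A black stop bar (130 mm wide, 32 high) stands before the back plate, parallel to it, its face between x = -24 and -8 mm; its setting varies and is not measured: feel for it.
- bay_mouth (a point): Middle of the bay's mouth, on the bench, at x = -78 mm in the bay's frame. From here flares (13 mm outward each side) lead to the side cheeks, x = -55 to 0 mm, inner faces at y = +-101 mm: 6 mm clearance each side of the supply. Outside the left cheek a 26 mm high bracket, y = 126 to 136, reaches forward to x = -127 mm and bears the retaining arm.
- retainer (a joint): Yellow retaining arm's angle, rad, growing counter-clockwise from above. 0 = open: it points to the robot and 30 degrees outward (150 degrees in the bay's frame, from +x toward +y). 2.094 (end stop) = shut: it points to -y, in front of the supply's left guard once that is home. Light friction; stays where left. Arm 12 mm wide, 35 to 45 mm above the bench.
- retainer_pivot (a point): The retaining arm's pivot axis, 40 mm above the bench, at x = -119, y = 132 mm in the bay's frame.
- retainer_peg (a point): The retaining arm's handle: upright black peg, 12 mm in diameter, 50 mm from the pivot, rising from the arm to 89 mm above the bench; this point lies on its axis 70 mm above the bench. Push it sideways or pinch it from above.
- tape_measure: Yellow and black tape measure, 36x90x64 mm, loose bystander left of the work. Origin: centre of its underside.
- screwdriver: Screwdriver with red and black handle, 210 mm long, lying right of the work, loose bystander. Origin: centre of its underside.
- stubby_driver: Short screwdriver with green handle, 100 mm long, lying right of and behind the work, loose bystander. Origin: centre of its underside.

How it is judged:
By the outcome, as a careful person would: the job done as asked, in the order asked, and still so for the second after the job is handed in, with the robot touching nothing.
It also fails if it takes over 72 s, if anything falls off the work surface, if the arm or the gripper's body presses on something with over 40 N, if the wrist force passes 120 N, or if a joint passes its speed limit or range.

### The arm

A 7-joint arm with a two-finger parallel gripper is mounted at the origin on a cart in front of the work surface, level with it; the furniture and walls round the work are solid. World frame = base frame: x ahead of the robot, y to its left, z up, the work surface at z = 0. Lengths are in mm, angles in rad, forces in N, time in s.
With the tool pointing down it reaches from about 400 to 875 mm from the base axis. Payload 6.5 kg.
Tool frame: the origin (TCP) lies at the very end of the fingers, on their centre line; the grasp point (between the pads) lies 19 mm behind it (r.grip_depth is the distance from the TCP to the grasp point, in mm); z points along the fingers, y is the line along which they close (so a half turn about z gives the same grasp; the last joint's range is limited). The gripper opens to 88 mm and grips with 3 to 60 N. Pads are 18 mm wide; open, the fingers measure 123 mm over their backs; the gripper's body (75 mm by 187 mm) begins 45 mm behind the grasp point.
Start: joints at [1.217, 0.536, -0.004, 1.538, 0.003, 1.067, -0.071], TCP at [184.494, -623.259, 238.716] pointing down, gripper open.
Joint ranges: [-2.7, 2.7], [-0.37, 2.16], [-1.27, 1.26], [0.24, 2.4], [-1.31, 4.45], [0.19, 1.91], [-2.76, 2.76]. Speed limits (rad/s): [2.39, 2.39, 3.14, 3.14, 3.14, 3.14, 3.14].

### API

Orientations are given as a unit quaternion [x, y, z, w].
In Python, from rig import status, optics, workorder, r gives the robot as it stands.
- The arm moves only by the tool arm_command, never from a script. Its argument "moves" is one flat list of numbers, 7 for each row, row after row: the shift along the tool's x, y, z in units of 30 mm (1.0 is 30 mm), then the turn, a rotation vector about the tool's x, y, z in units of 10 degrees (1.0 is 10 degrees), then the opening, from 0 (shut) to 1 (fully open). In form: [dx, dy, dz, rx, ry, rz, hand, dx, dy, dz, rx, ry, rz, hand, ...]. A call has 1 to 5 rows; each row shifts and turns the commanded pose from where the row before left it, along the tool's axes as they then stand; what a row does not reach is not made up. A row lasts 1/8 s, in which the tool goes at most 62.5 mm and 10.7 degrees, less where a joint would pass 70% of its speed; a pose out of reach is approached as far as the arm can. A call is refused whole if a number of a shift passes 1 or a number of a turn 1, either way. A call with a gripper value outside its range is refused whole. The fingers move at their own pace and stop on an object; the grip force is fixed at half the most. Time passes only in rows, so rows that do not move let the fingers close. It gives the time, the measured TCP pose, the force, the opening and the grip force at its end, in the units of the state.
- status.sense(): the state, without advancing time (a new reading comes with each control period).
- optics.read_camera(name): name is "scene" or "top"; returns a dict with "color" (420x560x3 uint8, red, green, blue), "z_map" (420x560 float32, mm along the optical axis (not along the pixel's ray), 0 where there is no reading), "fovy" (degrees; the focal length in pixels is half the picture's height over the tangent of half this angle, whatever the lens; pixels are square), "cx", "cy" (the principal point, pixels), "camera_from_world" (4x4, takes a point from world to camera coordinates). Camera axes: x right, y down, z forward; pixel columns grow to the right and rows downward; lengths in mm; the calibration is good to about 2 mm. A picture is of the moment at which its call begins.
- workorder.finish_job(): hands the job in; it is judged then, once.
The state is a dict: "clock": time; "q": joint angles; "dq": joint speeds; "joint_efforts": joint torques, N m; "tool_pos": TCP position; "eef_rot": TCP orientation; "wrist_force": force on the tool from outside, world axes, zero at the start; "torque": the same for the moment, N m; "finger_gap": opening from 0.0 (shut) to 1.0 (fully open); "gripper_force": force on a finger pad.
Only numpy, scipy, OpenCV 4.12 (cv2) and the standard library are available. Lean on these libraries where they do the work, as an engineer would, in place of code of your own. Each camera call takes 0.05 s, during which the arm holds its last target. There are 200 camera calls.

## Working session

There is one attempt and no reset: what is moved stays moved. The work goes in short steps, Python scripts to look and compute and a tool call to move; the robot and the scene stay as the last step left them, time stands still between calls to the robot, and variables do not carry over. Pictures are saved under pics/ and viewed, at most 10 in all, crops included, and the job is handed in when it is done.

Besides the shell and the picture viewer there is one more tool, called in YAML: its name, and indented under it one key for each argument. arm_command: Moves the arm, as the interface text tells. Its arguments: {"type":"object","properties":{"moves":{"type":"array","items":{"type":"number"}}},"required":["moves"]}

```bash
mkdir -p pics; cat > h.py <<'E'
import numpy as np, cv2
from rig import status, optics, workorder, r
from scipy.spatial.transform import Rotation as R
def cam(n):
    c=optics.read_camera(n); c['f']=c['color'].shape[0]/2/np.tan(np.radians(c['fovy']/2)); return c
def save(c,p): cv2.imwrite('pics/'+p,c['color'][:,:,::-1])
def cloud(c):
    z=c['z_map'];v,u=np.mgrid[:z.shape[0],:z.shape[1]]
    P=np.stack([(u-c['cx'])*z/c['f'],(v-c['cy'])*z/c['f'],z,np.ones_like(z)],-1)
    W=P@np.linalg.inv(c['camera_from_world']).T
    W=W[...,:3]; W[z==0]=np.nan; return W
def ray(c,u,v,h):
    M=np.linalg.inv(c['camera_from_world']);o=M[:3,3];d=M[:3,:3]@np.array([(u-c['cx'])/c['f'],(v-c['cy'])/c['f'],1])
    return o+d*(h-o[2])/d[2]
E
python3 - <<'E'
from h import *
np.set_printoptions(precision=3,suppress=True)
for n in ('top','scene'):
    c=cam(n);save(c,n+'0.png');print(n,c['f'],c['cx'],c['cy'],np.linalg.inv(c['camera_from_world']))
print(status.sense())
E
```

```text
top 401.27983112007394 279.8724480669616 214.14694535193635 [[   0.105   -0.971    0.215  307.346]
 [  -0.994   -0.103    0.018 -263.429]
 [   0.005   -0.215   -0.977  969.369]
 [   0.       0.       0.       1.   ]]
scene 515.1990113122927 281.5201215810668 207.1678957477607 [[    0.719    -0.28      0.636  -341.511]
 [   -0.694    -0.314     0.647 -1112.939]
 [    0.019    -0.907    -0.42    637.347]
 [    0.        0.        0.        1.   ]]
{'clock': 0.1, 'q': array([ 1.217,  0.537, -0.004,  1.539,  0.003,  1.067, -0.071]), 'dq': array([ 0.   , -0.002,  0.001, -0.002,  0.   ,  0.001,  0.002]), 'joint_efforts': array([  0.003, -57.208,   0.994, -25.223,  -0.056,   0.013,   0.   ]), 'tool_pos': array([ 184.334, -622.756,  237.957]), 'eef_rot': array([ 0.99 ,  0.143, -0.   , -0.001]), 'wrist_force': array([ 0.611,  0.692, -0.199]), 'torque': array([-0.022,  0.024,  0.004]), 'gripper_force': 0.0, 'finger_gap': 0.9997723924210012}
```

View pics/top0.png

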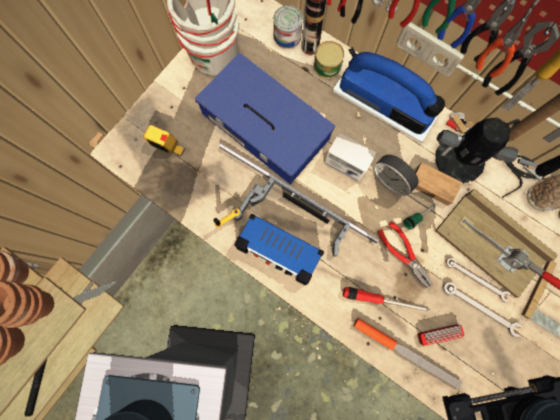

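View pics/scene0.png

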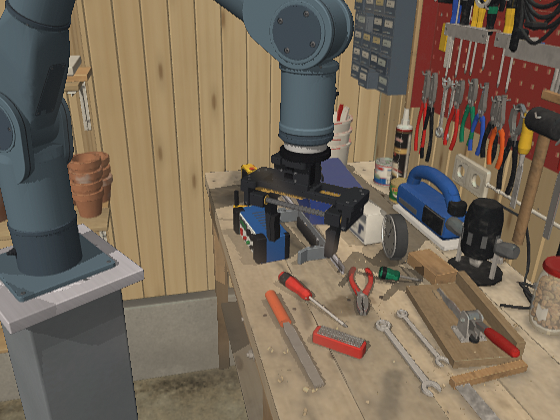

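```bash
python3 - <<'E'
from h import *
np.set_printoptions(precision=1,suppress=True)
c=cam('top');W=cloud(c)
im=c['color'][130:300,190:400];cv2.imwrite('pics/top1.png',cv2.resize(im[:,:,::-1],None,fx=3.5,fy=3.5,interpolation=cv2.INTER_CUBIC))
hsv=cv2.cvtColor(c['color'],cv2.COLOR_RGB2HSV)
for n,p in dict(tape=(157,138),sup=(280,247),platetop1=(221,147),platetop2=(375,240),bar=(305,206),arm=(230,215),peg=(238,212),screw=(365,295),stub=(412,220),table=(330,300),toolbox=(265,110),white=(345,157)).items():
    print(n,W[p[1],p[0]])
# supply top: fit plane-height points
u0,u1,v0,v1=225,330,205,290
m=np.zeros(hsv.shape[:2],bool);m[v0:v1,u0:u1]=1
m&=(W[...,2]>60)&(W[...,2]<80)
n,l,s,ce=cv2.connectedComponentsWithStats(m.astype(np.uint8))
k=1+np.argmax(s[1:,4]);P=W[l==k][:,:2].astype(np.float32)
rc=cv2.minAreaRect(P);print(s[k],rc,cv2.boxPoints(rc),np.median(W[l==k][:,2]))
E
```

```text
tape [662.6  67.5  61.9]
sup [ 430.5 -255.4   64.5]
platetop1 [672.3 -81.1  20.2]
platetop2 [ 478.2 -480.4   14.6]
bar [ 540.1 -304.5   30.8]
arm [ 496.  -130.2   45.6]
peg [ 505.3 -147.9   44.8]
screw [ 345.8 -462.6   22.1]
stub [ 533.2 -562.5   29.9]
table [ 326.4 -385.6    0.2]
toolbox [ 752.8 -185.2   83.2]
white [ 654.3 -384.5   83.2]
[ 234  214   90   71 2831] ((426.8196716308594, -251.45411682128906), (189.11007690429688, 84.42161560058594), 67.90038299560547) [[ 352.1 -323.2]
 [ 430.4 -354.9]
 [ 501.5 -179.7]
 [ 423.3 -148. ]] 66.88179234856614
```

View pics/top1.png

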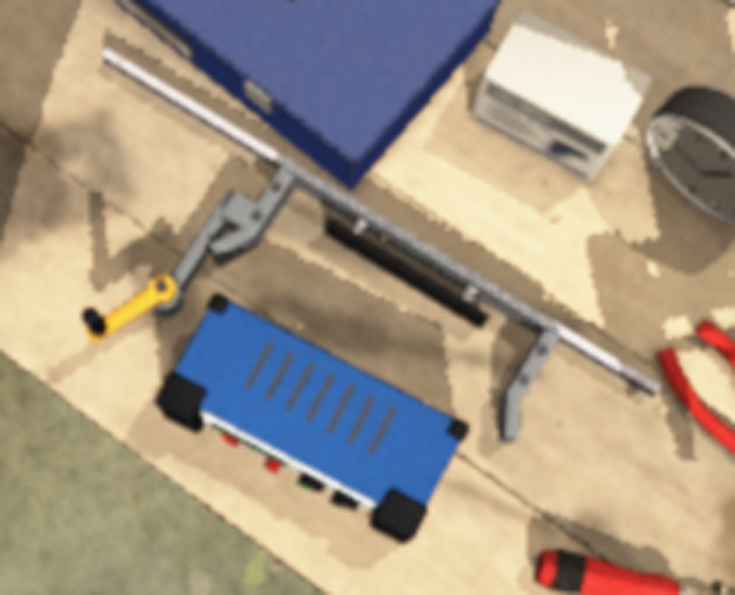

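```bash
python3 - <<'E'
from h import *
np.set_printoptions(precision=1,suppress=True)
c=cam('top')
px=lambda x,y:(189.5+(x+.5)/3.5+.0,129.5+(y+.5)/3.5)
P={n:ray(c,*px(*p),h) for n,(p,h) in dict(barL=((325,234),32),barR=((484,326),32),piv=((162,289),46),peg=((94,322),89),lf=((217,253),34),rf=((510,437),34),railL=((103,60),34),railR=((652,395),34),
 gl_fl=((160,398),70),gr_fr=((408,540),70),gl_b=((212,300),70),gr_b=((466,428),70)).items()}
for n in P: print(n,P[n])
d=P['barL']-P['barR'];yaw=np.arctan2(-d[0],d[1]);print('yaw bar',np.degrees(yaw))
d=P['lf']-P['rf'];yaw2=np.arctan2(-d[0],d[1]);print('yaw flares',np.degrees(yaw2),np.hypot(*d[:2]))
# rectified at z=34: frame yaw about bay guess
y0=yaw; M=np.array([[np.cos(y0),-np.sin(y0)],[np.sin(y0),np.cos(y0)]])
mid=(P['lf']+P['rf'])[:2]/2; o=mid+M@[78,0]
print('o',o)
S=2.;gx=np.arange(30,-150,-1/S);gy=np.arange(170,-170,-1/S)
X,Y=np.meshgrid(gx,gy,indexing='ij');w=np.stack([X,Y],-1)@M.T+o
h=np.concatenate([w,np.full(w.shape[:2]+(1,),34.),np.ones(w.shape[:2]+(1,))],-1)@c['camera_from_world'].T
u=h[...,0]/h[...,2]*c['f']+c['cx'];v=h[...,1]/h[...,2]*c['f']+c['cy']
im=cv2.remap(c['color'],u.astype(np.float32),v.astype(np.float32),cv2.INTER_CUBIC)
cv2.imwrite('pics/rect.png',im[:,:,::-1]);print(im.shape)
E
```

```text
barL [ 557.6 -248.3   32. ]
barR [ 504.7 -362.6   32. ]
piv [ 504.1 -143.3   46. ]
peg [ 468.9 -108.5   89. ]
lf [ 535.7 -176.    34. ]
rf [ 430.7 -385.6   34. ]
railL [667.  -78.9  34. ]
railR [ 469.  -478.5   34. ]
gl_fl [ 427.3 -154.4   70. ]
gr_fr [ 354.2 -321.7   70. ]
gl_b [ 495.1 -179.9   70. ]
gr_b [ 428.8 -352.3   70. ]
yaw bar -24.837243483465606
yaw flares -26.603914201534696 234.46877317157626
o [ 554.  -313.6]
(360, 680, 3)
```

View pics/rect.png

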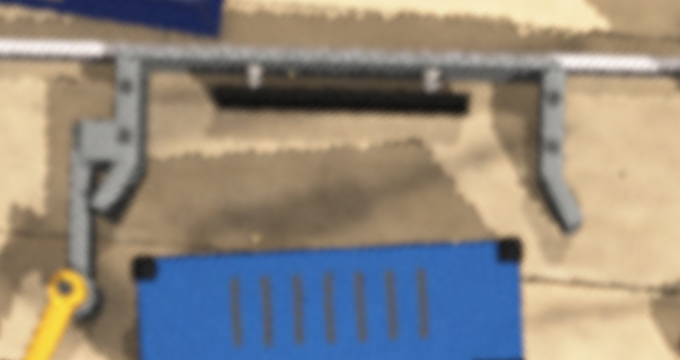

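arm_command:
  moves: [1,0,0,0,0,-0.944,0,1,0,0,0,0,-0.944,0,1,0,0,0,0,-0.944,0,1,0,0,0,0,-0.944,0,1,0,0,0,0,-0.944,0]

```text
clock: 0.82
tool_pos: [304.3, -537.9, 238.5]
eef_rot: [0.848, 0.53, 0.0, -0.0]
wrist_force: [0.6, -0.5, -0.6]
finger_gap: 0.456
gripper_force: 0.0
```

```bash
cat >> h.py <<'E'
O=np.array([552.5,-315]);YAW=np.radians(-26.4)
B=np.array([[np.cos(YAW),-np.sin(YAW)],[np.sin(YAW),np.cos(YAW)]])
np.set_printoptions(precision=2,suppress=True)
def tob(p): return (np.asarray(p)[...,:2]-O)@B
def st():
    s=status.sense();T=R.from_quat(s['eef_rot']).as_matrix()
    b=tob(s['tool_pos']);fb=B.T@s['wrist_force'][:2]
    print('t',s['clock'],'bay',b,'z',s['tool_pos'][2],'x-axis deg from bay y',np.degrees(np.arctan2(T[1,0],T[0,0])-YAW)-90,'tilt',T[:,2],'F bay',fb,s['wrist_force'][2],'q7',s['q'][6],'q',s['q'])
    return s,T
def togo(bx,by,z):
    s,T=st();w=np.r_[O+B@[bx,by],z];d=T.T@(w-s['tool_pos'])/30
    rv=R.from_matrix(T.T@np.column_stack([B@[0,1],B@[1,0],[0,0]]).__class__(np.zeros((3,3)))) if 0 else None
    G=np.zeros((3,3));G[:2,0]=B@[0,1];G[:2,1]=B@[1,0];G[2,2]=-1
    print('units',d,'turn',np.degrees(R.from_matrix(T.T@G).as_rotvec())/10)
E
sed -i '/if 0 else/d' h.py
python3 -c "
from h import *
togo(-218,79,150)"
```

```text
t 0.825 bay [-123.17 -310.05] z 238.4615400107547 x-axis deg from bay y 0.4186967932979684 tilt [-0.  0. -1.] F bay [ 0.76 -0.18] -0.5628040468396228 q7 0.4325418272545454 q [ 1.14  0.49 -0.22  1.62  0.12  1.04  0.43]
units [12.99 -3.07  2.95] turn [-0.   -0.    0.04]
```

arm_command:
  moves: [1,-0.24,0,0,0,0.04,0,1,-0.24,0,0,0,0,0,1,-0.24,0,0,0,0,0,1,-0.24,0,0,0,0,0,1,-0.24,0,0,0,0,0]

```text
clock: 1.45
tool_pos: [338.6, -387.5, 238.6]
eef_rot: [0.851, 0.525, -0.0, -0.0]
wrist_force: [0.1, -0.1, 0.1]
finger_gap: 0.005
gripper_force: 0.0
```

arm_command:
  moves: [1,-0.24,0.2,0,0,0,0,1,-0.24,0.2,0,0,0,0,1,-0.24,0.5,0,0,0,0,1,-0.24,0.5,0,0,0,0,1,-0.24,0.5,0,0,0,0]

```text
clock: 2.08
tool_pos: [374.0, -237.4, 181.4]
eef_rot: [0.851, 0.525, 0.0, 0.0]
wrist_force: [1.1, -0.2, -0.4]
finger_gap: 0.008
gripper_force: 0.0
```

arm_command:
  moves: [1,-0.24,0.5,0,0,0,0,1,-0.24,0.5,0,0,0,0,1,-0.24,0.5,0,0,0,0,0,0,0,0,0,0,0]

```text
clock: 2.58
tool_pos: [394.7, -146.1, 136.0]
eef_rot: [0.85, 0.526, -0.0, -0.001]
wrist_force: [-0.5, -0.4, -0.4]
finger_gap: 0.004
gripper_force: 0.0
```

```bash
python3 -c "
from h import *
togo(-218,79,28)
c=cam('top');save(c,'t2.png')"
```

```text
t 2.575 bay [-216.41   81.15] z 136.0088301922221 x-axis deg from bay y -0.06345015456776082 tilt [-0.  0. -1.] F bay [-0.27 -0.56] -0.4382002472451999 q7 -0.4125005356779127 q [ 0.57  0.35 -0.38  2.18  0.21  0.65 -0.41]
units [-0.07 -0.05  3.6 ] turn [-0.01 -0.   -0.01]
```

arm_command:
  moves: [0,0,0.9,0,0,0,0,0,0,0.9,0,0,0,0,0,0,0.9,0,0,0,0,0,0,0.9,0,0,0,0,0,0.2,0,0,0,0,0]

```text
clock: 3.25
tool_pos: [399.1, -151.9, 27.9]
eef_rot: [0.852, 0.524, -0.001, -0.001]
wrist_force: [0.6, 0.3, -0.3]
finger_gap: 0.006
gripper_force: 0.0
```

arm_command:
  moves: [0,0.1,0,0,0,0,0,0,0.1,0,0,0,0,0]

```text
clock: 3.5
tool_pos: [404.6, -153.6, 29.4]
eef_rot: [0.851, 0.525, -0.001, -0.001]
wrist_force: [-6.1, 4.4, 2.1]
finger_gap: 0.001
gripper_force: 3.1
```

```bash
python3 -c "
from h import *
st()"
```

```text
t 3.5 bay [-204.22   78.87] z 29.36991551896467 x-axis deg from bay y -0.3180112749594599 tilt [-0.  0. -1.] F bay [-7.38  1.24] 2.123785979478341 q7 -0.5439898844361607 q [ 0.47  0.58 -0.26  2.2   0.36  0.41 -0.54]
```

arm_command:
  moves: [0,0.1,0,0,0,0,0,0,0.1,0,0,0,0,0]

```text
clock: 3.75
tool_pos: [410.0, -155.8, 29.3]
eef_rot: [0.851, 0.525, -0.001, -0.001]
wrist_force: [-2.8, 4.4, 0.6]
finger_gap: 0.01
gripper_force: 2.7
```

```bash
python3 -c "
from h import *
st()"
```

```text
t 3.75 bay [-198.47   79.24] z 29.337132499993952 x-axis deg from bay y -0.28154103469020697 tilt [-0.  0. -1.] F bay [-4.48  2.69] 0.5971890851202825 q7 -0.5384130591442756 q [ 0.48  0.59 -0.26  2.18  0.36  0.42 -0.54]
```

arm_command:
  moves: [0,0.1,0,0,0,0,0,0,-0.5,0,0,0,0,0,-1,-0.1,0,0,0,0,0,-1,0,0,0,0,0,0,-1,0,0,0,0,0,0]

```text
clock: 4.38
tool_pos: [356.8, -231.0, 29.5]
eef_rot: [0.851, 0.525, 0.0, 0.001]
wrist_force: [-1.0, 0.1, -0.8]
finger_gap: 0.006
gripper_force: 0.0
```

```bash
cat >> h.py <<'E'
def meas():
    c=cam('top');W=cloud(c);hsv=cv2.cvtColor(c['color'],cv2.COLOR_RGB2HSV)
    b=tob(W)
    m=(hsv[...,0]>98)&(hsv[...,0]<118)&(hsv[...,1]>140)&(hsv[...,2]>60)&(W[...,2]>55)&(W[...,2]<80)&(b[...,0]<20)&(abs(b[...,1])<125)
    n,l,s,_=cv2.connectedComponentsWithStats(m.astype(np.uint8))
    m=(l==1+np.argmax(s[1:,4]))
    v,u=np.nonzero(m); p=tob(np.array([ray(c,a,e,70.) for a,e in zip(u,v)]))
    # back edge: max x per y bin between side corners
    ys=np.arange(-74,75,4);E=[]
    for y in ys:
        q=p[abs(p[:,1]-y)<3]
        if len(q)>8:E.append((y,q[:,0].max()))
    E=np.array(E);k=np.polyfit(E[:,0],E[:,1],1)
    for _ in range(4):
        r_=E[:,1]-np.polyval(k,E[:,0]);g=abs(r_)<2.0+0*r_
        if g.sum()<5: g=abs(r_)<=np.median(abs(r_))
        k=np.polyfit(E[g,0],E[g,1],1)
    print('supply back: x at y=0 %.1f'%k[1],'yaw deg %.2f'%np.degrees(np.arctan(-k[0])),'n',g.sum(),len(E),'y range',p[:,1].min(),p[:,1].max(),'px',len(p))
    return c
E
python3 -c "
from h import *
c=meas();st();save(c,'t3.png')"
```

```text
supply back: x at y=0 -97.0 yaw deg 0.16 n 38 38 y range -90.23971191249319 90.5826516612694 px 1240
t 4.425 bay [-213.18  -16.33] z 29.36423471733754 x-axis deg from bay y -0.5918517901909723 tilt [-0. -0. -1.] F bay [-0.05 -4.77] 0.45462845781827754 q7 -0.3562079746197787 q [ 0.7   0.57 -0.26  2.22  0.39  0.39 -0.36]
```

View pics/t3.png

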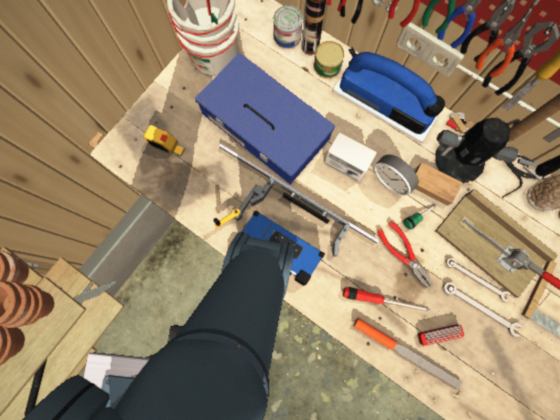

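arm_command:
  moves: [-1,0,0,0,0,0,0,-1,0,0,0,0,0.06,0,-0.13,0.3,0,0,0,0,0,0,0.2,0,0,0,0,0,0,0.19,0,0,0,0,0]

```text
clock: 5.05
tool_pos: [346.0, -295.0, 28.6]
eef_rot: [0.854, 0.521, -0.001, -0.002]
wrist_force: [-6.6, 2.4, 3.1]
finger_gap: 0.006
gripper_force: 3.8
```

```bash
python3 -c "
from h import *
c=meas();st()"
```

```text
supply back: x at y=0 -96.7 yaw deg 0.29 n 29 29 y range -37.848068042737346 91.22489022138748 px 1129
t 5.1 bay [-193.5   -73.95] z 28.47773945143948 x-axis deg from bay y -0.8210500586653495 tilt [-0.  0. -1.] F bay [-3.69 -0.91] 1.8535348803733933 q7 -0.221297022743687 q [ 0.84  0.61 -0.29  2.14  0.38  0.45 -0.22]
```

arm_command:
  moves: [0,-0.6,0,0,0,0,0,1,0,0,0,0,0,0,1,0,0,0,0,0,0,1,0,0,0,0,0,0,1,0,0,0,0,0,0]

```text
clock: 5.72
tool_pos: [387.1, -179.6, 28.8]
eef_rot: [0.853, 0.521, 0.0, 0.0]
wrist_force: [0.7, -0.8, 0.6]
finger_gap: 0.004
gripper_force: 0.0
```

arm_command:
  moves: [1,0,0,0,0,0,0,0.33,0.2,0,0,0,0,0,0,0.2,0,0,0,0,0,0,0.2,0,0,0,0,0,0,0.17,0,0,0,0,0]

```text
clock: 6.35
tool_pos: [422.2, -157.1, 28.1]
eef_rot: [0.854, 0.52, -0.002, -0.002]
wrist_force: [-4.4, 5.2, 1.6]
finger_gap: 0.007
gripper_force: 3.2
```

```bash
python3 -c "
from h import *
c=meas();st()"
```

```text
supply back: x at y=0 -92.5 yaw deg -2.90 n 33 34 y range -92.13290414099554 60.013374632598044 px 1676
t 6.4 bay [-185.98   83.49] z 28.133382932082334 x-axis deg from bay y -1.0065817530334442 tilt [-0.  0. -1.] F bay [-4.78  1.99] -0.9124647077038865 q7 -0.5465776769687709 q [ 0.47  0.6  -0.26  2.15  0.35  0.43 -0.55]
```

arm_command:
  moves: [0,-0.6,0,0,0,-0.1,0,-1,0,0,0,0,0,0,-1,0,0,0,0,0,0,-1,0,0,0,0,0,0,-1,0,0,0,0,0,0]

```text
clock: 7.02
tool_pos: [354.6, -258.6, 28.8]
eef_rot: [0.85, 0.527, -0.0, 0.0]
wrist_force: [-0.3, 0.3, 0.2]
finger_gap: 0.004
gripper_force: 0.0
```

arm_command:
  moves: [-1,0,0,0,0,0,0,-0.45,0.2,0,0,0,0,0,0,0.2,0,0,0,0,0,0,0.2,0,0,0,0,0,0,0.15,0,0,0,0,0]

```text
clock: 7.65
tool_pos: [354.6, -303.7, 28.0]
eef_rot: [0.849, 0.528, -0.002, -0.002]
wrist_force: [-6.7, 0.2, 1.0]
finger_gap: 0.002
gripper_force: 3.4
```

```bash
python3 -c "
from h import *
c=meas();st()"
```

```text
supply back: x at y=0 -86.7 yaw deg 1.60 n 27 27 y range -40.468525686259895 91.19598854445596 px 1161
t 7.7 bay [-181.47  -77.8 ] z 28.096175108597695 x-axis deg from bay y 0.11600425655863944 tilt [-0.  0. -1.] F bay [-3.84 -2.21] -0.8285053721103071 q7 -0.19887891718464512 q [ 0.85  0.62 -0.29  2.11  0.39  0.47 -0.2 ]
```

arm_command:
  moves: [0,-0.6,0,0,0,0,0,1,0,0,0,0,0,0,1,0,0,0,0,0,0,1,0,0,0,0,0,0,1,0,0,0,0,0,0]

```text
clock: 8.32
tool_pos: [395.2, -187.6, 28.8]
eef_rot: [0.849, 0.528, 0.001, 0.0]
wrist_force: [0.1, 0.4, -0.2]
finger_gap: 0.003
gripper_force: 0.0
```

arm_command:
  moves: [1,0,0,0,0,0,0,0.35,0.2,0,0,0,0,0,0,0.2,0,0,0,0,0,0,0.2,0,0,0,0,0,0,0.17,0,0,0,0,0]

```text
clock: 8.95
tool_pos: [429.7, -163.8, 28.0]
eef_rot: [0.85, 0.527, -0.002, -0.002]
wrist_force: [-5.4, 4.9, 1.2]
finger_gap: 0.008
gripper_force: 3.2
```

```bash
python3 -c "
from h import *
c=meas();st()"
```

```text
supply back: x at y=0 -81.6 yaw deg -2.02 n 33 34 y range -92.01109049032003 58.51914515923984 px 1639
t 9.0 bay [-176.29   80.9 ] z 28.09635269592745 x-axis deg from bay y -0.0009293422103553439 tilt [-0.  0. -1.] F bay [-4.62  1.48] -0.7935982022167815 q7 -0.5218528548073679 q [ 0.49  0.61 -0.27  2.13  0.36  0.45 -0.52]
```

arm_command:
  moves: [0,-0.6,0,0,0,0,0,-1,0,0,0,0,0,0,-1,0,0,0,0,0,0,-1,0,0,0,0,0,0,-1,0,0,0,0,0,0]

```text
clock: 9.62
tool_pos: [362.0, -265.7, 28.8]
eef_rot: [0.85, 0.527, -0.0, 0.001]
wrist_force: [0.5, -0.3, -0.9]
finger_gap: 0.005
gripper_force: 0.0
```

arm_command:
  moves: [-1,0,0,0,0,0,0,-0.37,0.2,0,0,0,0,0,0,0.2,0,0,0,0,0,0,0.2,0,0,0,0,0,0,0.17,0,0,0,0,0]

```text
clock: 10.25
tool_pos: [363.6, -308.5, 28.0]
eef_rot: [0.849, 0.528, -0.002, -0.002]
wrist_force: [-6.8, 1.2, 0.8]
finger_gap: 0.005
gripper_force: 3.3
```

arm_command:
  moves: [0,-0.6,0,0,0,0,0,1,0,0,0,0,0,0,1,0,0,0,0,0,0,1,0,0,0,0,0,0,1,0,0,0,0,0,0]

```text
clock: 10.88
tool_pos: [404.1, -192.2, 28.8]
eef_rot: [0.849, 0.529, 0.001, 0.0]
wrist_force: [0.5, 0.5, -0.8]
finger_gap: 0.006
gripper_force: 0.0
```

arm_command:
  moves: [1,0,0,0,0,0,0,0.35,0.2,0,0,0,0,0,0,0.2,0,0,0,0,0,0,0.2,0,0,0,0,0,0,0.17,0,0,0,0,0]

```text
clock: 11.5
tool_pos: [438.7, -168.8, 28.0]
eef_rot: [0.85, 0.527, -0.002, -0.002]
wrist_force: [-5.1, 4.9, 1.1]
finger_gap: 0.008
gripper_force: 3.2
```

```bash
python3 -c "
from h import *
c=meas();st()"
```

```text
supply back: x at y=0 -71.4 yaw deg -2.11 n 33 34 y range -92.31798344739481 57.91862292941736 px 1625
t 11.55 bay [-166.11   80.33] z 28.07423719523062 x-axis deg from bay y 0.0009638679857317811 tilt [-0.  0. -1.] F bay [-4.33  1.79] -0.7872045260233405 q7 -0.5134027249959068 q [ 0.49  0.62 -0.27  2.1   0.36  0.47 -0.51]
```

arm_command:
  moves: [0,-0.6,0,0,0,0,0,-1,0,0,0,0,0,0,-1,0,0,0,0,0,0,-1,0,0,0,0,0,0,-1,0,0,0,0,0,0]

```text
clock: 12.18
tool_pos: [370.8, -270.8, 28.8]
eef_rot: [0.85, 0.527, -0.0, 0.001]
wrist_force: [-0.2, 0.3, -0.1]
finger_gap: 0.005
gripper_force: 0.0
```

arm_command:
  moves: [-1,0,0,0,0,0,0,-0.37,0.2,0,0,0,0,0,0,0.2,0,0,0,0,0,0,0.2,0,0,0,0,0,0,0.17,0,0,0,0,0]

```text
clock: 12.8
tool_pos: [372.5, -313.5, 28.0]
eef_rot: [0.849, 0.528, -0.002, -0.002]
wrist_force: [-6.9, 0.6, 0.7]
finger_gap: 0.008
gripper_force: 3.3
```

```bash
python3 -c "
from h import *
c=meas();st()"
```

```text
supply back: x at y=0 -66.7 yaw deg 1.83 n 22 23 y range -14.576660222757193 91.18429180414358 px 1115
t 12.85 bay [-160.93  -78.55] z 28.085765388725797 x-axis deg from bay y 0.16453809066271674 tilt [-0.  0. -1.] F bay [-4.32 -1.7 ] -0.313165994409202 q7 -0.1926097028378597 q [ 0.85  0.64 -0.3   2.06  0.38  0.5  -0.19]
```

arm_command:
  moves: [0,-0.6,0,0,0,0,0,1,0,0,0,0,0,0,1,0,0,0,0,0,0,1,0,0,0,0,0,0,1,0,0,0,0,0,0]

```text
clock: 13.48
tool_pos: [413.0, -197.3, 28.8]
eef_rot: [0.849, 0.529, 0.001, 0.0]
wrist_force: [0.6, -0.4, -0.0]
finger_gap: 0.006
gripper_force: 0.0
```

arm_command:
  moves: [1,0,0,0,0,0,0,0.35,0.2,0,0,0,0,0,0,0.2,0,0,0,0,0,0,0.2,0,0,0,0,0,0,0.17,0,0,0,0,0]

```text
clock: 14.1
tool_pos: [447.5, -173.8, 28.0]
eef_rot: [0.85, 0.527, -0.002, -0.002]
wrist_force: [-4.1, 5.2, 1.5]
finger_gap: 0.005
gripper_force: 3.2
```

arm_command:
  moves: [0,-0.6,0,0,0,0,0,-1,0,0,0,0,0,0,-1,0,0,0,0,0,0,-1,0,0,0,0,0,0,-1,0,0,0,0,0,0]

```text
clock: 14.72
tool_pos: [379.6, -275.9, 28.7]
eef_rot: [0.85, 0.527, -0.0, 0.0]
wrist_force: [-0.5, -0.5, -0.5]
finger_gap: 0.006
gripper_force: 0.0
```

arm_command:
  moves: [-1,0,0,0,0,0,0,-0.37,0.2,0,0,0,0,0,0,0.2,0,0,0,0,0,0,0.2,0,0,0,0,0,0,0.17,0,0,0,0,0]

```text
clock: 15.35
tool_pos: [381.4, -318.6, 28.0]
eef_rot: [0.849, 0.528, -0.002, -0.002]
wrist_force: [-7.0, 0.3, 0.5]
finger_gap: 0.006
gripper_force: 3.3
```

```bash
python3 -c "
from h import *
c=meas();st()"
```

```text
supply back: x at y=0 -56.8 yaw deg 1.86 n 22 23 y range -16.66255351499576 91.8238029732671 px 1134
t 15.4 bay [-150.7   -79.11] z 28.067643519392416 x-axis deg from bay y 0.17130099681607192 tilt [-0.  0. -1.] F bay [-4.92 -2.57] 0.4631740892936107 q7 -0.1894225819934133 q [ 0.85  0.65 -0.3   2.03  0.38  0.51 -0.19]
```

arm_command:
  moves: [0,-0.6,0,0,0,0,0,1,0,0,0,0,0,0,1,0,0,0,0,0,0,1,0,0,0,0,0,0,1,0,0,0,0,0,0]

```text
clock: 16.02
tool_pos: [421.9, -202.3, 28.8]
eef_rot: [0.849, 0.529, 0.001, 0.0]
wrist_force: [-0.2, -0.7, 0.1]
finger_gap: 0.003
gripper_force: 0.0
```

arm_command:
  moves: [1,0,0,0,0,0,0,0.35,0.2,0,0,0,0,0,0,0.2,0,0,0,0,0,0,0.2,0,0,0,0,0,0,0.17,0,0,0,0,0]

```text
clock: 16.65
tool_pos: [456.4, -178.8, 27.9]
eef_rot: [0.85, 0.527, -0.002, -0.002]
wrist_force: [-4.8, 4.8, 0.7]
finger_gap: 0.002
gripper_force: 3.3
```

```bash
python3 -c "
from h import *
c=meas();st();c=cam('scene');save(c,'s4.png')"
```

```text
supply back: x at y=0 -51.1 yaw deg -1.88 n 32 34 y range -93.67428919808813 56.94332403954051 px 1586
t 16.7 bay [-145.69   79.19] z 28.042760595608478 x-axis deg from bay y 0.006150849194639818 tilt [-0.  0. -1.] F bay [-4.43  1.49] 0.024318301479484883 q7 -0.4967426604375096 q [ 0.51  0.64 -0.28  2.05  0.36  0.5  -0.5 ]
```

arm_command:
  moves: [0,-0.6,0,0,0,0,0,-1,0,0,0,0,0,0,-1,0,0,0,0,0,0,-1,0,0,0,0,0,0,-1,0,0,0,0,0,0]

```text
clock: 17.38
tool_pos: [388.8, -281.0, 28.9]
eef_rot: [0.85, 0.527, -0.0, 0.001]
wrist_force: [0.5, 0.1, -0.4]
finger_gap: 0.009
gripper_force: 0.0
```

arm_command:
  moves: [-1,0,0,0,0,0,0,-0.37,0.2,0,0,0,0,0,0,0.2,0,0,0,0,0,0,0.2,0,0,0,0,0,0,0.17,0,0,0,0,0]

```text
clock: 18.0
tool_pos: [390.5, -323.6, 28.0]
eef_rot: [0.849, 0.528, -0.001, -0.002]
wrist_force: [-7.2, 1.0, 1.3]
finger_gap: 0.002
gripper_force: 3.3
```

```bash
python3 -c "
from h import *
c=meas();st()"
```

```text
supply back: x at y=0 -46.3 yaw deg 1.40 n 22 24 y range -18.755389239893585 93.11892675338302 px 1142
t 18.05 bay [-140.39  -79.66] z 28.087446042670145 x-axis deg from bay y 0.16893044263804313 tilt [-0.  0. -1.] F bay [-4.21 -2.41] -0.4615157277706224 q7 -0.18637089548290442 q [ 0.84  0.66 -0.3   2.01  0.38  0.53 -0.19]
```

arm_command:
  moves: [0,-0.6,0,0,0,0,0,1,0,0,0,0,0,0,1,0,0,0,0,0,0,1,0,0,0,0,0,0,1,0,0,0,0,0,0]

```text
clock: 18.68
tool_pos: [430.9, -207.3, 28.9]
eef_rot: [0.849, 0.529, 0.001, 0.0]
wrist_force: [-0.5, -0.2, 0.4]
finger_gap: 0.006
gripper_force: 0.0
```

arm_command:
  moves: [1,0,0,0,0,0,0,0.37,0.2,0,0,0,0,0,0,0.2,0,0,0,0,0,0,0.2,0,0,0,0,0,0,0.17,0,0,0,0,0]

```text
clock: 19.3
tool_pos: [465.6, -183.3, 28.0]
eef_rot: [0.85, 0.527, -0.002, -0.002]
wrist_force: [-5.2, 5.0, 1.0]
finger_gap: 0.006
gripper_force: 3.3
```

```bash
python3 -c "
from h import *
c=meas();st()"
```

```text
supply back: x at y=0 -40.5 yaw deg -2.09 n 32 34 y range -92.81426001703909 56.87990287940998 px 1594
t 19.35 bay [-135.5    79.25] z 28.002011520402636 x-axis deg from bay y 0.008291392869367087 tilt [-0.  0. -1.] F bay [-5.14  2.13] -1.0223053794977677 q7 -0.4896240882723075 q [ 0.51  0.65 -0.28  2.03  0.35  0.51 -0.49]
```

arm_command:
  moves: [0,-0.6,0,0,0,0,0,-1,0,0,0,0,0,0,-1,0,0,0,0,0,0,-1,0,0,0,0,0,0,-1,0,0,0,0,0,0]

```text
clock: 19.98
tool_pos: [397.7, -285.5, 28.7]
eef_rot: [0.85, 0.527, -0.0, 0.0]
wrist_force: [-0.5, -0.7, 1.0]
finger_gap: 0.008
gripper_force: 0.0
```

arm_command:
  moves: [-1,0,0,0,0,0,0,-0.37,0.2,0,0,0,0,0,0,0.2,0,0,0,0,0,0,0.2,0,0,0,0,0,0,0.17,0,0,0,0,0]

```text
clock: 20.6
tool_pos: [399.5, -328.2, 28.0]
eef_rot: [0.849, 0.528, -0.001, -0.002]
wrist_force: [-6.0, 0.8, 0.8]
finger_gap: 0.004
gripper_force: 3.3
```

```bash
python3 -c "
from h import *
c=meas();st()"
```

```text
supply back: x at y=0 -35.6 yaw deg 1.99 n 22 24 y range -19.131224936548897 92.4706389728634 px 1150
t 20.65 bay [-130.26  -79.64] z 28.041251552213726 x-axis deg from bay y 0.17244070023573954 tilt [-0.  0. -1.] F bay [-5.03 -2.52] 0.24037221999782898 q7 -0.18424961312844934 q [ 0.84  0.67 -0.31  1.98  0.37  0.54 -0.18]
```

arm_command:
  moves: [0,-0.6,0,0,0,0,0,1,0,0,0,0,0,0,1,0,0,0,0,0,0,1,0,0,0,0,0,0,1,0,0,0,0,0,0]

```text
clock: 21.28
tool_pos: [440.0, -211.8, 28.9]
eef_rot: [0.849, 0.529, 0.001, 0.0]
wrist_force: [0.9, 0.6, 0.4]
finger_gap: 0.002
gripper_force: 0.0
```

arm_command:
  moves: [1,0,0,0,0,0,0,0.35,0.2,0,0,0,0,0,0,0.2,0,0,0,0,0,0,0.2,0,0,0,0,0,0,0.17,0,0,0,0,0]

```text
clock: 21.9
tool_pos: [474.4, -188.4, 27.9]
eef_rot: [0.85, 0.527, -0.002, -0.002]
wrist_force: [-4.3, 5.7, 1.0]
finger_gap: 0.006
gripper_force: 3.3
```

```bash
python3 -c "
from h import *
c=meas();st()"
```

```text
supply back: x at y=0 -30.4 yaw deg -1.83 n 32 33 y range -93.8677087573765 56.2109093047569 px 1578
t 21.95 bay [-125.33   78.66] z 27.993649410294406 x-axis deg from bay y 0.007560509277254823 tilt [-0.  0. -1.] F bay [-4.44  1.68] 0.3112777879596216 q7 -0.4815005655788749 q [ 0.52  0.66 -0.29  2.    0.35  0.53 -0.48]
```

arm_command:
  moves: [0,-0.6,0,0,0,0,0,-1,0,0,0,0,0,0,-1,0,0,0,0,0,0,-1,0,0,0,0,0,0,-1,0,0,0,0,0,0]

```text
clock: 22.58
tool_pos: [406.4, -290.6, 28.7]
eef_rot: [0.85, 0.527, -0.0, 0.0]
wrist_force: [0.0, 0.4, 0.3]
finger_gap: 0.006
gripper_force: 0.0
```

arm_command:
  moves: [-1,0,0,0,0,0,0,-0.37,0.2,0,0,0,0,0,0,0.2,0,0,0,0,0,0,0.15,0,0,0,0,0,0,0.12,0,0,0,0,0]

```text
clock: 23.2
tool_pos: [405.9, -331.9, 28.0]
eef_rot: [0.849, 0.528, -0.001, -0.002]
wrist_force: [-6.7, 1.1, 1.2]
finger_gap: 0.002
gripper_force: 3.2
```

```bash
python3 -c "
from h import *
c=meas();st()"
```

```text
supply back: x at y=0 -26.6 yaw deg 1.01 n 22 24 y range -22.258970808305858 92.45942310274172 px 1149
t 23.25 bay [-123.23  -80.16] z 28.04426081492521 x-axis deg from bay y 0.17298025117993632 tilt [-0.  0. -1.] F bay [-5.88 -1.53] -0.38865868220989813 q7 -0.18170526508379273 q [ 0.84  0.68 -0.31  1.96  0.37  0.55 -0.18]
```

arm_command:
  moves: [0,-0.5,0,0,0,0,0,1,0,0,0,0,0,0,1,0,0,0,0,0,0,1,0,0,0,0,0,0,1,0,0,0,0,0,0]

```text
clock: 23.88
tool_pos: [447.7, -217.2, 29.0]
eef_rot: [0.849, 0.528, 0.001, 0.0]
wrist_force: [0.4, 0.6, 0.4]
finger_gap: 0.004
gripper_force: 0.0
```

arm_command:
  moves: [1,0,0,0,0,0,0,0.36,0.25,0,0,0,0,0,0,0.1,0,0,0,0,0,0,0.1,0,0,0,0,0,0,0.1,0,0,0,0,0]

```text
clock: 24.5
tool_pos: [477.0, -190.2, 27.9]
eef_rot: [0.85, 0.527, -0.002, -0.002]
wrist_force: [-5.2, 5.2, 0.9]
finger_gap: 0.005
gripper_force: 3.1
```

```bash
python3 -c "
from h import *
c=meas();st()"
```

```text
supply back: x at y=0 -25.0 yaw deg -0.19 n 32 33 y range -92.26028977349087 55.67242238025747 px 1560
t 24.55 bay [-122.58   78.16] z 27.945330181298655 x-axis deg from bay y 0.005899761590470121 tilt [-0.  0. -1.] F bay [-6.01  2.69] -0.3995997942274611 q7 -0.47929187758814407 q [ 0.52  0.67 -0.29  1.99  0.35  0.53 -0.48]
```

arm_command:
  moves: [0,0.1,0,0,0,0,0,0,0.07,0,0,0,0,0]

```text
clock: 24.8
tool_pos: [480.1, -191.9, 27.6]
eef_rot: [0.85, 0.527, -0.003, -0.003]
wrist_force: [-10.0, 7.9, 4.9]
finger_gap: 0.009
gripper_force: 6.7
```

arm_command:
  moves: [0,-0.5,0,0,0,0,0,-1,0,0,0,0,0,0,-1,0,0,0,0,0,0,-1,0,0,0,0,0,0,-1,0,0,0,0,0,0]

```text
clock: 25.42
tool_pos: [416.3, -295.9, 28.7]
eef_rot: [0.85, 0.527, -0.0, 0.0]
wrist_force: [-0.2, 0.2, 0.0]
finger_gap: 0.006
gripper_force: 0.0
```

arm_command:
  moves: [-1,0,0,0,0,0,0,-0.34,0.2,0,0,0,0,0,0,0.1,0,0,0,0,0,0,0.1,0,0,0,0,0,0,0.1,0,0,0,0,0]

```text
clock: 26.05
tool_pos: [409.6, -333.4, 27.6]
eef_rot: [0.849, 0.528, -0.003, -0.004]
wrist_force: [-14.3, 5.8, 7.7]
finger_gap: 0.008
gripper_force: 8.2
```

arm_command:
  moves: [0,0.1,0,0,0,0,0]

```text
clock: 26.18
tool_pos: [409.4, -333.2, 27.0]
eef_rot: [0.849, 0.528, -0.004, -0.007]
wrist_force: [-21.1, 10.1, 11.3]
finger_gap: 0.005
gripper_force: 11.9
```

```bash
python3 -c "
from h import *
c=meas();st()"
```

```text
supply back: x at y=0 -21.9 yaw deg -0.01 n 22 24 y range -21.749364728836653 91.8189886662841 px 1146
t 26.225 bay [-120.15  -79.9 ] z 26.89448177008168 x-axis deg from bay y 0.11346445956344553 tilt [-0.01  0.01 -1.  ] F bay [-19.02  -0.73] 10.344611522972196 q7 -0.18078967205916657 q [ 0.83  0.69 -0.31  1.95  0.37  0.57 -0.18]
```

arm_command:
  moves: [0,-0.6,0,0,0,0,0,1,0,0,0,0,0,0,1,0,0,0,0,0,0,1,0,0,0,0,0,0,1,0,0,0,0,0,0]

```text
clock: 26.85
tool_pos: [454.7, -219.4, 28.8]
eef_rot: [0.849, 0.528, 0.001, 0.0]
wrist_force: [-0.1, -0.6, -0.3]
finger_gap: 0.006
gripper_force: 0.0
```

arm_command:
  moves: [1,0,0,0,0,0,0,0.35,0.2,0,0,0,0,0,0,0.2,0,0,0,0,0,0,0.1,0,0,0,0,0,0,0.05,0,0,0,0,0]

```text
clock: 27.48
tool_pos: [480.1, -190.9, 27.2]
eef_rot: [0.849, 0.528, -0.004, -0.005]
wrist_force: [-13.1, 10.2, 8.7]
finger_gap: 0.002
gripper_force: 8.9
```

```bash
python3 -c "
from h import *
c=meas();st()"
```

```text
supply back: x at y=0 -21.6 yaw deg 0.09 n 32 34 y range -92.26028977349087 56.94332403954051 px 1564
t 27.525 bay [-120.12   78.97] z 27.113416350824323 x-axis deg from bay y 0.08408596948940783 tilt [-0.01  0.   -1.  ] F bay [-14.06   4.1 ] 5.534778777343638 q7 -0.47501567946668677 q [ 0.52  0.68 -0.29  1.98  0.35  0.55 -0.48]
```

arm_command:
  moves: [0,0.06,0,0,0,0,0,0,0,0,0,0,0,0]

```text
clock: 27.78
tool_pos: [479.8, -191.0, 26.8]
eef_rot: [0.849, 0.528, -0.005, -0.006]
wrist_force: [-15.4, 11.4, 8.0]
finger_gap: 0.007
gripper_force: 10.0
```

```bash
python3 -c "
from h import *
c=meas();st()"
```

```text
supply back: x at y=0 -21.6 yaw deg 0.09 n 32 34 y range -92.26028977349087 56.27548948336403 px 1564
t 27.825 bay [-120.2    78.74] z 26.801910894679423 x-axis deg from bay y 0.09084918124784735 tilt [-0.02  0.   -1.  ] F bay [-19.31   3.45] 8.522151101897217 q7 -0.4737598442215941 q [ 0.52  0.68 -0.29  1.98  0.35  0.55 -0.47]
```

arm_command:
  moves: [0,-0.4,0,0,0,0,0,0,-0.7,0,0,0,0,0,0,0,-0.9,0,0,0,0,0,0,-0.9,0,0,0,0,0,0,-0.9,0,0,0,0]

```text
clock: 28.45
tool_pos: [458.1, -180.6, 110.8]
eef_rot: [0.85, 0.527, 0.0, 0.001]
wrist_force: [-0.1, -0.3, 0.2]
finger_gap: 0.004
gripper_force: 0.0
```

arm_command:
  moves: [1,0,0,0,0,0,0,1,0,0,0,0,0,0,1,0,0,0,0,0,0,0.5,0,0,0,0,0,0,0,0,0,0,0,0,0]

```text
clock: 29.08
tool_pos: [504.9, -85.0, 109.8]
eef_rot: [0.849, 0.528, 0.0, 0.0]
wrist_force: [-1.1, -0.6, 0.4]
finger_gap: 0.003
gripper_force: 0.0
```

```bash
python3 - <<'E'
from h import *
c=meas();togo(-150,182,60)
save(c,'t5.png')
im=c['color'][130:300,190:400];cv2.imwrite('pics/t5c.png',cv2.resize(im[:,:,::-1],None,fx=3,fy=3,interpolation=cv2.INTER_CUBIC))
E
```

```text
supply back: x at y=0 -21.6 yaw deg -0.01 n 38 38 y range -92.26028977349087 91.8189886662841 px 1971
t 29.125 bay [-145.    183.71] z 109.63041440680044 x-axis deg from bay y 0.05012956913675737 tilt [-0. -0. -1.] F bay [-0.19 -1.04] -0.468306759620818 q7 -0.6336960868373837 q [ 0.37  0.52 -0.37  1.98  0.29  0.69 -0.63]
units [-0.06 -0.17  1.65] turn [0.   0.   0.01]
```

View pics/t5c.png

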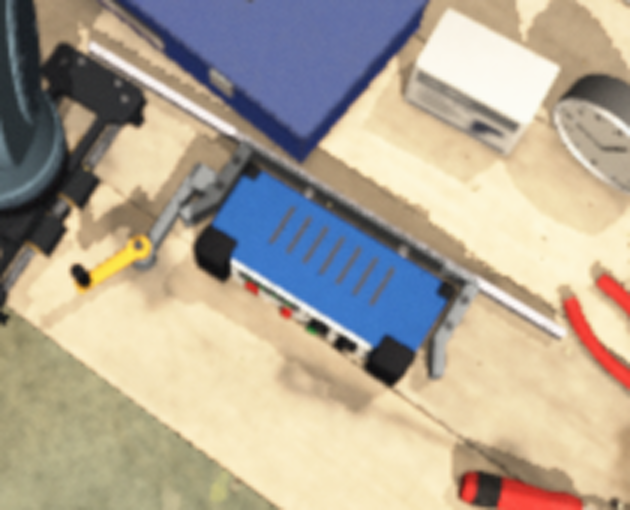

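arm_command:
  moves: [-0.05,-0.2,0.5,0,0,0,0,0,0,0.6,0,0,0,0,0,0,0.55,0,0,0,0,-0.2,-0.2,0,0,0,0,0,-0.2,-0.1,0,0,0,0,0]

```text
clock: 29.75
tool_pos: [484.4, -90.6, 60.2]
eef_rot: [0.849, 0.528, -0.0, -0.0]
wrist_force: [0.1, -0.1, -0.5]
finger_gap: 0.008
gripper_force: 0.0
```

```bash
python3 -c "
from h import *
togo(-158,112,60)"
```

```text
t 29.75 bay [-160.77  170.77] z 60.179370151099825 x-axis deg from bay y 0.09501798776830128 tilt [-0. -0. -1.] F bay [ 0.16 -0.07] -0.5196349880502205 q7 -0.6694839691525708 q [ 0.36  0.59 -0.33  2.04  0.34  0.56 -0.67]
units [-1.96  0.09  0.01] turn [-0.    0.    0.01]
```

arm_command:
  moves: [-0.2,0,0,0,0,0,0,-0.2,0,0,0,0,0,0,-0.2,0,0,0,0,0,0,-0.2,0,0,0,0,0,0,-0.2,0,0,0,0,0,0]

```text
clock: 30.38
tool_pos: [472.1, -117.6, 60.6]
eef_rot: [0.849, 0.528, 0.0, 0.0]
wrist_force: [-0.7, 0.7, 0.3]
finger_gap: 0.002
gripper_force: 0.7
```

arm_command:
  moves: [-0.2,0,0,0,0,0,0,-0.2,0,0,0,0,0,0,-0.2,0,0,0,0,0,0,-0.2,0.1,0,0,0,0,0,-0.15,0,0,0,0,0,0]

```text
clock: 31.0
tool_pos: [463.3, -144.3, 60.5]
eef_rot: [0.849, 0.528, 0.001, 0.001]
wrist_force: [5.4, 2.4, -1.0]
finger_gap: 0.01
gripper_force: 2.4
```

arm_command:
  moves: [0.6,0,0,0,0,0,0,0,-1,0,0,0,0,0,-0.4,-0.4,0,0,0,0,0]

```text
clock: 31.38
tool_pos: [425.1, -118.3, 59.9]
eef_rot: [0.849, 0.529, -0.001, -0.001]
wrist_force: [0.1, -0.5, 0.2]
finger_gap: 0.005
gripper_force: 0.0
```

```bash
python3 - <<'E'
from h import *
togo(-195,92,60)
c=cam('top')
im=c['color'][130:300,190:400];cv2.imwrite('pics/t6c.png',cv2.resize(im[:,:,::-1],None,fx=3,fy=3,interpolation=cv2.INTER_CUBIC))
W=cloud(c);b=tob(W);hsv=cv2.cvtColor(c['color'],cv2.COLOR_RGB2HSV)
m=(hsv[...,0]>18)&(hsv[...,0]<32)&(hsv[...,1]>170)&(hsv[...,2]>120)&(abs(b[...,0]+119)<75)&(abs(b[...,1]-132)<75)&(W[...,2]>36)&(W[...,2]<55)
print(m.sum(),b[m].mean(0),b[m].min(0),b[m].max(0))
E
```

```text
t 31.375 bay [-201.58  119.54] z 59.87563230786928 x-axis deg from bay y 0.28264746225613635 tilt [-0.  0. -1.] F bay [ 0.32 -0.38] 0.15346206105305352 q7 -0.609891822759433 q [ 0.44  0.53 -0.33  2.17  0.35  0.5  -0.61]
units [-0.92  0.21 -0.  ] turn [-0.02  0.    0.03]
12 [-145.31  106.87] [-159.79   92.02] [-124.17  133.7 ]
```

View pics/t6c.png

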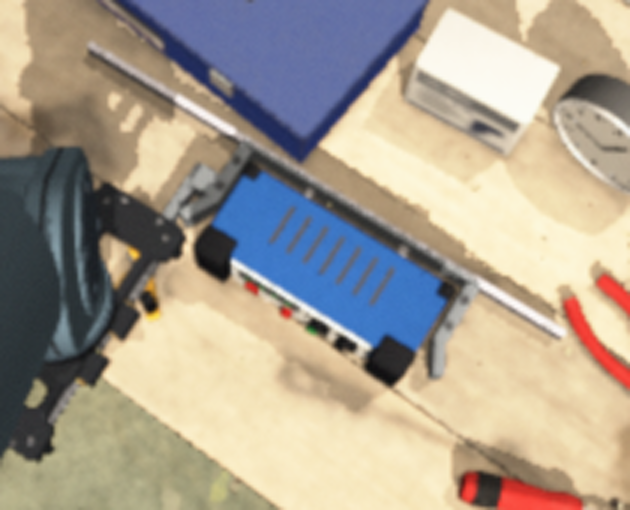

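arm_command:
  moves: [-0.95,0,0,0,0,0.03,0,0,0.5,0,0,0,0,0,-0.03,0.25,0,0,0,0,0,-0.05,0.25,0,0,0,0,0,-0.05,0.25,0,0,0,0,0]

```text
clock: 32.05
tool_pos: [444.3, -165.8, 59.5]
eef_rot: [0.851, 0.525, -0.002, -0.001]
wrist_force: [-3.7, -1.4, 0.4]
finger_gap: 0.005
gripper_force: 1.7
```

arm_command:
  moves: [-0.05,0.25,0,0,0,0,0,-0.05,0.25,0,0,0,0,0,0,0.1,0,0,0,0,0]

```text
clock: 32.42
tool_pos: [461.8, -176.8, 60.3]
eef_rot: [0.851, 0.525, 0.001, 0.0]
wrist_force: [-1.6, -0.1, 0.3]
finger_gap: 0.002
gripper_force: 0.6
```

```bash
python3 -c "
from h import *
togo(-142.5,83,60)"
```

```text
t 32.425 bay [-142.65   83.47] z 60.34591571558693 x-axis deg from bay y -0.2063224946289921 tilt [ 0. -0. -1.] F bay [-1.43 -0.84] 0.25597594694277936 q7 -0.495883138857574 q [ 0.54  0.59 -0.33  2.04  0.34  0.57 -0.5 ]
units [-0.02  0.    0.01] turn [ 0.01 -0.   -0.02]
```

Press gently for the end stop.

arm_command:
  moves: [0,0.06,0,0,0,0,0,0,0.04,0,0,0,0,0]

```text
clock: 32.67
tool_pos: [463.7, -177.9, 60.3]
eef_rot: [0.851, 0.526, 0.0, 0.0]
wrist_force: [-1.8, -1.0, 1.0]
finger_gap: 0.006
gripper_force: 0.6
```

```bash
python3 -c "
from h import *
st()"
```

```text
t 32.675 bay [-140.51   83.36] z 60.313550998494286 x-axis deg from bay y -0.1921722856203445 tilt [ 0.  0. -1.] F bay [-1.19 -1.7 ] 0.9523516941343492 q7 -0.49386607369394675 q [ 0.54  0.59 -0.33  2.03  0.34  0.57 -0.49]
```

arm_command:
  moves: [0,0.04,0,0,0,0,0,0,0.0,0,0,0,0,0]

```text
clock: 32.92
tool_pos: [463.9, -178.1, 60.2]
eef_rot: [0.851, 0.526, -0.0, -0.0]
wrist_force: [-3.6, 1.2, 2.4]
finger_gap: 0.006
gripper_force: 2.3
```

```bash
python3 -c "
from h import *
st()"
```

```text
t 32.925 bay [-140.2    83.26] z 60.16330953555636 x-axis deg from bay y -0.19158334664375332 tilt [-0.  0. -1.] F bay [-3.74 -0.48] 2.35267696596955 q7 -0.4930164282667961 q [ 0.54  0.59 -0.33  2.03  0.34  0.57 -0.49]
```

arm_command:
  moves: [0,0.05,0,0,0,0,0,0,0.04,0,0,0,0,0]

```text
clock: 33.17
tool_pos: [464.2, -178.4, 59.9]
eef_rot: [0.851, 0.526, -0.002, -0.002]
wrist_force: [-11.0, 5.6, 12.4]
finger_gap: 0.004
gripper_force: 7.2
```

```bash
python3 -c "
from h import *
st()"
```

```text
t 33.175 bay [-139.86   83.08] z 59.902703158205306 x-axis deg from bay y -0.17479897167041258 tilt [-0.01  0.   -1.  ] F bay [-12.29   0.12] 12.408924977572774 q7 -0.49102783938693856 q [ 0.54  0.59 -0.33  2.03  0.34  0.58 -0.49]
```

arm_command:
  moves: [0,-0.3,0,0,0,0,0,0,-0.7,0,0,0,0,0,0,-0.5,-0.6,0,0,0,0,0,0,-1,0,0,0,0,0,0,-1,0,0,0,0]

```text
clock: 33.8
tool_pos: [427.4, -159.6, 139.3]
eef_rot: [0.851, 0.526, 0.001, 0.001]
wrist_force: [0.4, -0.0, 0.8]
finger_gap: 0.006
gripper_force: 0.0
```

arm_command:
  moves: [1,0,-1,0,0,0,0,1,0,-0.5,0,0,0,0,1,0,0,0,0,0,0,1,0,0,0,0,0,0,1,0,0,0,0,0,0]

```text
clock: 34.42
tool_pos: [495.2, -24.6, 183.6]
eef_rot: [0.851, 0.525, 0.001, 0.001]
wrist_force: [1.0, -0.9, -0.1]
finger_gap: 0.005
gripper_force: 0.0
```

arm_command:
  moves: [1,0,0,0,0,0,0,0,0,0,0,0,0,0,0,0,0,0,0,0,0]

```text
clock: 34.8
tool_pos: [507.3, 0.6, 183.2]
eef_rot: [0.851, 0.525, 0.0, 0.0]
wrist_force: [-0.7, 0.0, -0.7]
finger_gap: 0.005
gripper_force: 0.0
```

```bash
python3 - <<'E'
from h import *
c=meas();st()
im=c['color'][130:300,190:400];cv2.imwrite('pics/t7c.png',cv2.resize(im[:,:,::-1],None,fx=3,fy=3,interpolation=cv2.INTER_CUBIC))
E
```

```text
supply back: x at y=0 -21.6 yaw deg 0.00 n 38 38 y range -92.26028977349087 91.8189886662841 px 1980
t 34.85 bay [-180.8   262.09] z 183.13180118240962 x-axis deg from bay y -0.2872519160417397 tilt [ 0. -0. -1.] F bay [ 0.67 -0.47] -0.31657459291883705 q7 -0.7788581375814008 q [ 0.3   0.41 -0.48  1.94  0.25  0.85 -0.78]
```

View pics/t7c.png

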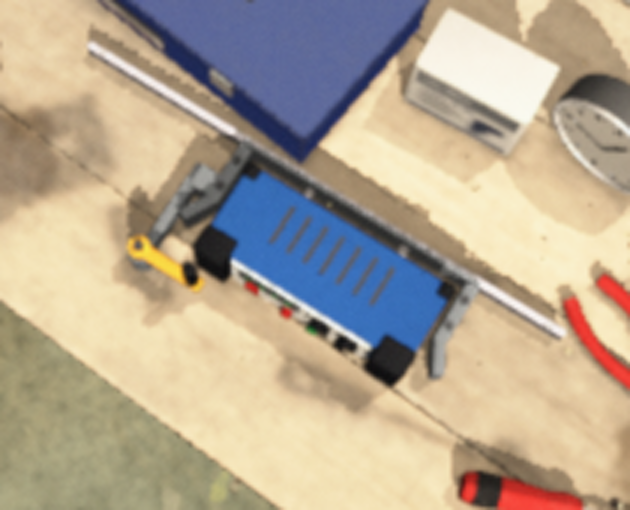

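The picture shows the retaining arm (crop 135–200, 240–290) lying shut across the left front guard. The supply sits square in the bay.

```bash
python3 -c "
from h import *
print(workorder.finish_job())"
```

```text
the job is handed in; nothing more can be done
None
```

The power supply is square and home against the stop bar, the yellow retaining arm is shut across its left front guard, and the job was handed in at about 35 s; the tape measure and screwdrivers were never approached.

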